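Set the rotary stage to the red line and record it

TASK

With a fingertip in the finger well, push the dial of the rotary stage round until its yellow index mark lines up with the red line on the scale (not the blue one) and leave it there; then press the green button fully down to record the setting, and let it come back up. This is fingertip work: push gently, lift neither the dial nor anything else, do not press the button before the dial is set, and leave the core, the brass weight and the vial where they stand.

Things in the scene. Friction and masses are not known exactly. Their poses are not given: they have to be found in the camera images.
- stage: fixed round grey base, 192 mm in diameter, 20 mm high, with a white graduated ring on top (a black tick every 10 degrees, long every 30); origin at its underside on the dial's vertical axis. The dial turns on it. A tall grey instrument cabinet, fixed, stands on the bench to the left (y 0.33 to 0.62, x over 0.48): swing round in front of it
- dial_center (a point): centre of the top face of the dial, a black disc 140 mm in diameter, 34 mm above the bench, on the turning axis. A steel hub cap 18 mm in diameter stands 5 mm above the face. This point turns with the dial: its x axis points along the yellow index mark, z is up
- well (a point): middle of the finger well's floor, 35 mm above the bench, 41 mm from the dial's axis, straight across the axis from the index mark. The well is an upright aluminium ring fixed on the dial, open at the top: inner diameter 48 mm, outer 56 mm, rim 54 mm above the bench (19 mm deep). Closed fingertips inside it, moved sideways, push its wall and turn the dial
- index_tip (a point): point 82 mm from the dial's axis straight out along the yellow index mark (a radial line 3 mm wide on the black dial which ends in a small yellow tip over the scale ring), 21 mm above the bench; turns with the dial
- red_line: the red scale line, a flat radial bar 20 mm long and 6 mm wide on the fixed scale ring; the origin is its middle, 82 mm from the dial's axis, 20 mm above the bench
- blue_line: the blue scale line, same shape, on the other side of the scale ring, half a turn away; not the target. Red and blue may change places from run to run
- dial (a joint): angle of the dial, rad, growing counterclockwise from above, stops at -2.6 and 2.6; measured from the base: the index mark meets the coloured lines at +1.571 and -1.571 (which is which varies). Starts between -0.8 and 0.8. Friction of about 0.06 N m (1.5 N at the well) holds it where it is left; no spring, no detents
- dial_lift (a joint): how far the dial has been lifted off its seat, m; 0 is seated, its own weight (about 4 N) keeps it down; it can be lifted by up to 20 mm, but must not be
- button_top (a point): centre of the top face of the green push button, 32 mm in diameter, 52 mm above the bench, which stands in a black housing (48 mm in diameter, 10 mm below the button's top) on a fixed grey box 90 x 70 x 30 mm; the button is pressed straight down
- button (a joint): travel of the button in m: 0 is up, 0.006 fully down (takes 5 N, spring returns it)
- core: bystander: tan rock core plug, 38 mm in diameter and 50 mm high, standing loose; origin at its underside
- weight: bystander: brass weight, 28 mm in diameter and 39 mm high, standing loose; origin at its underside
- vial: bystander: glass sample vial with a pale cap, 25 mm in diameter and 58 mm high, standing loose; origin at its underside
Not all that is in view belongs to the job. Leave any brown or purple look-alike of the part that bears button_top alone.

How it is judged:
On the way, in this order (a step that is already met when the one before it is completed fails the run):
1. the index mark is lined up with the red line (within 3.5 mm at the scale) and the dial is still (horizontal distance between index_tip and red_line below 0.0035 m and velocity of joint dial between -0.08 and 0.08 rad/s), for 0.3 s.
2. the green button is pressed fully down (value of joint button above 0.0045 m), for 0.05 s.
At the end, for the whole second after the job is handed in: The dial is still and seated with its index mark within 3.5 mm (at the scale) of the middle of the red line, the button has come back up, and the core, weight and vial stand within 15 mm of where they began (horizontal distance between index_tip and red_line below 0.0035 m and velocity of joint dial between -0.05 and 0.05 rad/s and value of joint dial_lift below 0.003 m and value of joint button below 0.002 m and distance of each of core, weight, vial from where it was at the start of the episode below 0.015 m); the robot touches nothing.
It fails at once if the dial is lifted off its seat by more than 4 mm (value of joint dial_lift above 0.004 m).
It fails at once if the dial is pushed or squeezed by the fingers with more than 30 N (contact force between the fingers and dial above 30 N).
It fails at once if the button is pressed while the index mark is off the red line (value of joint button above 0.003 m and horizontal distance between index_tip and red_line above 0.006 m).
It fails at once if the core, the weight or the vial is moved or lifted by more than 15 mm (distance of any of core, weight, vial from where it was at the start of the episode above 0.015 m).
It also fails if it takes over 64 s, if anything falls off the work surface, if the arm or the gripper's body presses on something with over 40 N, if the wrist force passes 120 N, or if a joint passes its speed limit or range.

ROBOT

A 6-joint arm with a two-finger parallel gripper is mounted at the origin on a cart in front of the work surface, level with it; the furniture and walls round the work are solid. World frame = base frame: x ahead of the robot, y to its left, z up, the work surface at z = 0. Lengths are in m, angles in rad, forces in N, time in s.
With the tool pointing down it reaches from about 0.225 to 0.875 m from the base axis. Payload 3.4 kg.
Tool frame: the origin (TCP) lies at the very end of the fingers, on their centre line; the grasp point (between the pads) lies behind it (manip.grasp_offset is the z of the grasp point in the tool frame, in m); z points along the fingers, y is the line along which they close (so a half turn about z gives the same grasp; the last joint's range is limited). The gripper opens to 85 mm and grips with 20 to 120 N. Pads are 22 mm wide; open, the fingers measure 114 mm over their backs; the gripper's body (76 mm by 85 mm) begins 54 mm behind the grasp point. The pads swing forward as they close: fully open they stand 13 mm farther back than shut.
Start: joints at [1.161, 0.276, 1.505, -0, 1.361, -0.121], TCP at [0.164, 0.551, 0.231] pointing down, gripper open.
Joint ranges: [-2.89, 2.89], [-0.75, 2.08], [0.22, 2.7], [-1.18, 4.32], [0.11, 2.71], [-2.7, 2.7]. Speed limits (rad/s): [2.57, 2.57, 3.14, 3.14, 3.14, 3.14].

INTERFACE

Orientations are given as a unit quaternion [w, x, y, z].
In Python, from rig import manip gives the robot as it stands.
- The arm moves only by the shell command python3 -m pendant 'ROWS' [FORCE]. ROWS is JSON, a list of rows, each an object of numbers: "dx", "dy", "dz": the shift along the tool's x, y, z in m; "rx", "ry", "rz": the turn, a rotation vector about the tool's x, y, z in degrees; "hand": the finger opening in m, from 0 to 0.0854. In form: [{"dx": .., "dy": .., "dz": .., "rx": .., "ry": .., "rz": .., "hand": ..}, ...]. A call has 1 to 12 rows; each row shifts and turns the commanded pose from where the row before left it, along the tool's axes as they then stand; what a row does not reach is not made up. A row lasts 1/12 s, in which the tool goes at most 41.7 mm and 7.16 degrees, less where a joint would pass 70% of its speed; a pose out of reach is approached as far as the arm can. A call is refused whole if a number of a shift passes 0.0417 or a number of a turn 7.16, either way. A call with a gripper value outside its range is refused whole. The fingers move at their own pace and stop on an object; FORCE is the grip in N (left out, the last holds). Time passes only in rows, so rows that do not move let the fingers close. It gives the time, the measured TCP pose, the force, the opening and the grip force at its end, in the units of the state.
- manip.get_state(): the state, without advancing time (a new reading comes with each control period).
- manip.get_image(name): name is "side" or "top" or "wrist"; returns a dict with "frame" (384x512x3 uint8, red, green, blue), "fx", "fy", "cx", "cy" (pixels), "position" and "attitude" of the camera in the world; the wrist camera has in their place "mount" (4x4, takes a point from camera to tool coordinates, whose origin is the TCP and whose axes are the flange's). Camera axes: x right, y up, looking along -z (the intrinsics and any distortion apply to the point x, -y, -z); pixel columns grow to the right and rows downward; lengths in m; the calibration is good to about 2 mm. A picture is of the moment at which its call begins: read the wrist's pose just before it. There is no depth.
- manip.sign_off(): hands the job in; it is judged then, once.
The state is a dict: "clock": time; "qpos": joint angles; "qd": joint speeds; "effort": joint torques, N m; "position": TCP position; "ee_rot": TCP orientation; "contact_force": force on the tool from outside, world axes, zero at the start; "moment": the same for the moment, N m; "width": finger opening in m; "gripper_force": force on a finger pad.
Only numpy, scipy, OpenCV 4.12 (cv2) and the standard library are available. Lean on these libraries where they do the work, as an engineer would, in place of code of your own. Each camera call takes 0.05 s, during which the arm holds its last target. There are 200 camera calls.

## Working session

There is one attempt and no reset: what is moved stays moved. The work goes in short steps, Python scripts to look and compute and a shell command to move; the robot and the scene stay as the last step left them, time stands still between calls to the robot, and variables do not carry over. Pictures are saved under pics/ and viewed, at most 10 in all, crops included, and the job is handed in when it is done.

```bash
mkdir -p pics; ls
python3 - <<'E'
from rig import manip
import cv2,numpy as np
s=manip.get_state();print({k:np.round(v,4).tolist() for k,v in s.items()})
print(manip.grasp_offset)
for n in("top","side"):
    d=manip.get_image(n);print(n,{k:np.round(v,4).tolist() for k,v in d.items() if k!='frame'})
    np.savez(f'{n}0.npz',**d)
    cv2.imwrite(f'pics/{n}0.png',d['frame'][:,:,::-1])
E
```

```text
pics
{'clock': 0.0, 'qpos': [1.161, 0.2766, 1.5061, 0.0, 1.3607, -0.121], 'qd': [-0.0007, 0.0005, 0.0006, -0.0001, 0.0003, -0.0031], 'effort': [-0.002, -41.6792, -24.5802, -0.0005, 0.0112, 0.0], 'position': [0.1636, 0.5507, 0.2304], 'ee_rot': [-0.0002, 0.1439, 0.9896, -0.0009], 'contact_force': [0.0522, 0.0178, 0.0729], 'moment': [-0.007, -0.0804, 0.0627], 'gripper_force': 0.0, 'width': 0.0852}
-0.0187
top {'fx': 402.8772, 'fy': 402.8772, 'cx': 253.5896, 'cy': 187.3264, 'position': [0.4529, -0.1229, 1.1663], 'attitude': [0.7127, 0.0509, -0.0507, -0.6978]}
side {'fx': 460.5351, 'fy': 460.5351, 'cx': 261.7098, 'cy': 191.3458, 'position': [0.584, -1.0838, 0.7337], 'attitude': [0.8842, 0.4669, -0.0112, -0.0069]}
```

View pics/top0.png

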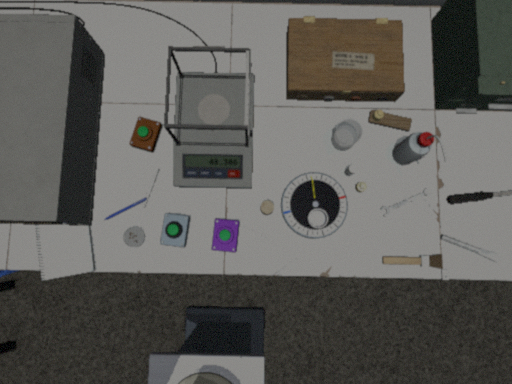

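View pics/side0.png

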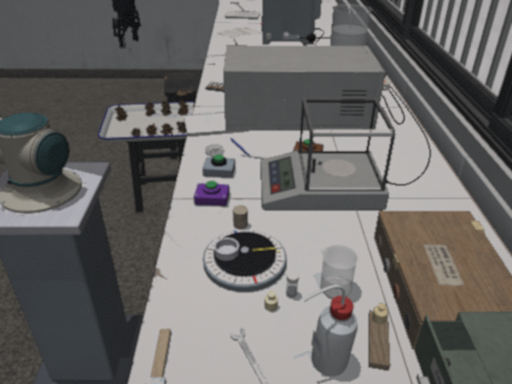

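The top view shows the stage at (314,205): index mark pointing up (+x), well at (317,217), red line on the right at (341,197) and blue on the left at (287,212). The real button (grey box) is at (174,230), with look-alikes at (225,235) and (144,132). The side view puts the core at (240,216), weight at (271,300) and vial at (292,284).

```bash
cat > h.py <<'E'
import numpy as np,cv2
from scipy.spatial.transform import Rotation as R
from rig import manip
def q2R(q): return R.from_quat(np.roll(q,-1)).as_matrix()
def cam(name):
    "image dict with camera origin o and rotation A in the world"
    s=manip.get_state(); d=dict(manip.get_image(name))
    if name=='wrist':
        Rt=q2R(s['ee_rot']); M=np.array(d['mount']); d['A']=Rt@M[:3,:3]; d['o']=np.array(s['position'])+Rt@M[:3,3]
    else: d['A']=q2R(d['attitude']); d['o']=np.array(d['position'])
    return d
def ray(d,u,v):
    r=d['A']@np.array([(u-d['cx'])/d['fx'],-(v-d['cy'])/d['fy'],-1.]); return r/np.linalg.norm(r)
def plane(d,u,v,z):
    r=ray(d,u,v); return d['o']+r*(z-d['o'][2])/r[2]
def proj(d,p):
    c=d['A'].T@(np.asarray(p)-d['o']); return d['cx']-d['fx']*c[0]/c[2], d['cy']+d['fy']*c[1]/c[2]
def tri(a,pa,b,pb):
    ra,rb=ray(a,*pa),ray(b,*pb); t=np.linalg.lstsq(np.c_[ra,-rb],b['o']-a['o'],rcond=None)[0]
    p,q=a['o']+ra*t[0],b['o']+rb*t[1]; return (p+q)/2,np.linalg.norm(p-q)
def blobs(img,lo,hi,amin=6):
    m=cv2.inRange(cv2.cvtColor(img,cv2.COLOR_RGB2HSV),np.array(lo),np.array(hi))
    n,_,st,c=cv2.connectedComponentsWithStats(m); return [(st[i,4],c[i].round(1).tolist()) for i in range(1,n) if st[i,4]>=amin]
COL=dict(yellow=((24,120,60),(35,255,255)),red=((0,130,70),(6,255,255)),red2=((172,130,70),(180,255,255)),blue=((105,110,60),(125,255,255)),green=((50,120,40),(85,255,255)))
E
python3 - <<'E'
from h import *
for n in("top","side"):
    d=cam(n)
    for k,(lo,hi) in COL.items(): print(n,k,blobs(d['frame'],lo,hi))
    x0,y0,x1,y1=(115,110,425,270) if n=='top' else (150,140,350,320)
    f=cv2.resize(d['frame'][y0:y1,x0:x1],None,fx=2.5,fy=2.5,interpolation=cv2.INTER_CUBIC) if n=='top' else cv2.resize(d['frame'][y0:y1,x0:x1],None,fx=3,fy=3,interpolation=cv2.INTER_CUBIC)
    cv2.imwrite(f'pics/{n}crop.png',f[:,:,::-1]); print(f.shape)
E
```

```text
top yellow [(np.int32(47), [313.1, 189.1])]
top red [(np.int32(90), [425.4, 138.6]), (np.int32(65), [233.0, 173.0]), (np.int32(6), [341.3, 197.0])]
top red2 [(np.int32(7), [430.7, 139.1]), (np.int32(18), [426.2, 142.2])]
top blue [(np.int32(47), [121.0, 210.6]), (np.int32(7), [286.6, 211.6]), (np.int32(55), [5.2, 272.4])]
top green [(np.int32(90), [142.7, 131.1]), (np.int32(121), [172.6, 229.3]), (np.int32(86), [224.5, 234.5])]
(400, 775, 3)
side yellow [(np.int32(55), [263.5, 248.7])]
side red [(np.int32(38), [274.9, 188.1]), (np.int32(6), [254.5, 279.0]), (np.int32(279), [341.3, 306.5])]
side red2 [(np.int32(8), [335.8, 312.2]), (np.int32(7), [341.0, 315.9])]
side blue []
side green [(np.int32(14), [306.9, 141.6]), (np.int32(46), [218.2, 158.3]), (np.int32(46), [211.0, 184.6])]
(540, 600, 3)
```

View pics/topcrop.png

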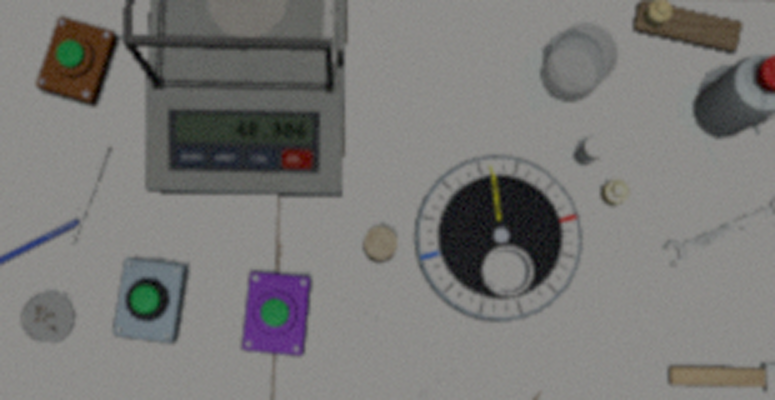

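View pics/sidecrop.png

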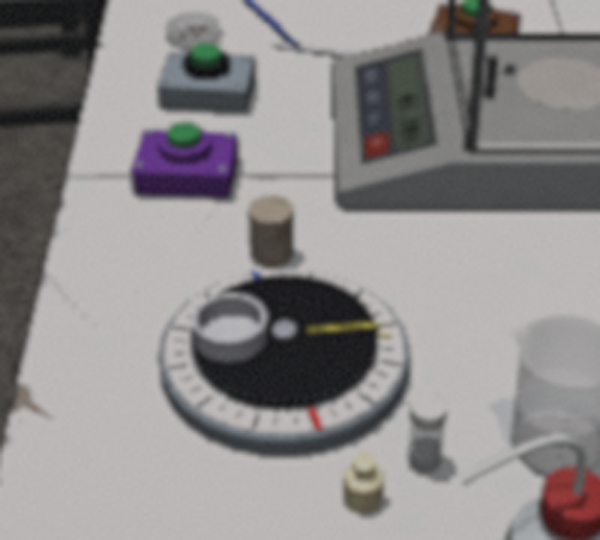

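The crops confirm this. In the top crop, the hub is at (501,235), the well rim centre at about (507,269), and the red line at (568,218). In the side crop, the hub is at (285,328) and the well rim at (232,315). The weight and vial stand beside the red side; the core is on the blue side.

Run:
```python
from h import *
np.set_printoptions(precision=4,suppress=True)
T,S=cam('top'),cam('side')
t=lambda u,v:(115+(u+.5)/2.5-.5,110+(v+.5)/2.5-.5)
s=lambda u,v:(150+(u+.5)/3-.5,140+(v+.5)/3-.5)
pr=dict(hub=(t(501,235),s(285,328)),well=(t(507,269),s(232,315)),red=(t(568,218),s(316,418)),blue=(t(429,256),s(256,276)),
 button=((172.9,229.3),(218.2,157.6)),core=(t(380,241),s(271,210)),weight=(t(616,188),s(366,465)),vial=(t(590,147),s(427,410)),ytip=(t(491,165),s(388,335)))
P={}
for k,(a,b) in pr.items():
    p,g=tri(T,a,S,b);P[k]=p;print(k,p,'gap',round(g,4))
for k,z in dict(hub=.039,well=.054,red=.02,blue=.02,button=.052).items(): print(k,'top@z',plane(T,*pr[k][0],z),'side@z',plane(S,*pr[k][1],z))
```

```text
hub [ 0.5731 -0.295   0.0369] gap 0.0009
well [ 0.5338 -0.2991  0.0536] gap 0.0009
red [ 0.5959 -0.3741  0.0215] gap 0.0011
blue [ 0.549  -0.2154  0.0223] gap 0.0009
button [0.4923 0.0997 0.0466] gap 0.0017
core [ 0.5615 -0.1587  0.0468] gap 0.003
weight [ 0.6298 -0.4273  0.0302] gap 0.0023
vial [ 0.6731 -0.3939  0.0485] gap 0.0024
ytip [ 0.6538 -0.286   0.0217] gap 0.0045
hub top@z [ 0.5734 -0.2947  0.039 ] side@z [ 0.5727 -0.2975  0.039 ]
well top@z [ 0.5342 -0.299   0.054 ] side@z [ 0.5334 -0.2996  0.054 ]
red top@z [ 0.5966 -0.3744  0.02  ] side@z [ 0.5953 -0.3727  0.02  ]
blue top@z [ 0.5496 -0.2155  0.02  ] side@z [ 0.5484 -0.2126  0.02  ]
button top@z [0.4929 0.0987 0.052 ] side@z [0.4922 0.0903 0.052 ]
```

```bash
python3 -m pendant '[{"dx":-0.0155,"dy":-0.0195,"hand":0},{"dx":-0.0155,"dy":-0.0195,"hand":0},{"dx":-0.0155,"dy":-0.0195,"hand":0},{"dx":-0.0155,"dy":-0.0195,"hand":0},{"dx":-0.0155,"dy":-0.0195,"hand":0},{"dx":-0.0155,"dy":-0.0195,"hand":0},{"dx":-0.0155,"dy":-0.0195,"hand":0},{"dx":-0.0155,"dy":-0.0195,"hand":0},{"dx":-0.0155,"dy":-0.0195,"hand":0},{"dx":-0.0155,"dy":-0.0195,"hand":0},{"dx":-0.0155,"dy":-0.0195,"hand":0},{"dx":-0.0155,"dy":-0.0195,"hand":0}]' 20
python3 -m pendant '[{"dx":-0.0155,"dy":-0.0195},{"dx":-0.0155,"dy":-0.0195},{"dx":-0.0155,"dy":-0.0195},{"dx":-0.0155,"dy":-0.0195},{"dx":-0.0155,"dy":-0.0195},{"dx":-0.0155,"dy":-0.0195},{"dx":-0.0155,"dy":-0.0195},{"dx":-0.0155,"dy":-0.0195},{"dx":-0.0155,"dy":-0.0195},{"dx":-0.0155,"dy":-0.0195},{"dx":-0.0155,"dy":-0.0195},{"dx":-0.0155,"dy":-0.0195}]'
python3 -m pendant '[{"dx":-0.0155,"dy":-0.0195},{"dx":-0.0155,"dy":-0.0195},{"dx":-0.0155,"dy":-0.0195},{"dx":-0.0155,"dy":-0.0195},{"dx":-0.0155,"dy":-0.0195},{"dx":-0.0155,"dy":-0.0195},{"dx":-0.0155,"dy":-0.0195},{"dx":-0.0155,"dy":-0.0195},{"dx":-0.0155,"dy":-0.0195},{"dx":-0.0155,"dy":-0.0195},{"dx":-0.0155,"dy":-0.0195},{"dx":-0.0155,"dy":-0.0195}]'
python3 -m pendant '[{"rz":-6},{"rz":-6},{"rz":-6},{"rz":-5},{}]'
python3 - <<'E'
from h import *
s=manip.get_state();print(np.round(s['qpos'],3),np.round(s['position'],4),np.round(s['ee_rot'],4),s['width'])
d=cam('wrist');print(d['mount'],d['fx'],d['cx'],d['cy'],d['o'])
cv2.imwrite('pics/w1.png',d['frame'][:,:,::-1])
for k,(lo,hi) in COL.items(): print(k,blobs(d['frame'],lo,hi))
for p in ([.573,-.295,.039],[.534,-.299,.054],[.596,-.374,.02]): print(np.round(proj(d,p)))
E
```

```text
[ 1.161  0.276  1.505  0.     1.361 -0.121] [0.1637 0.551  0.231 ] [-1.000e-04  1.439e-01  9.896e-01 -3.000e-04] 0.08559498468434609
[[ 1.93820391e-04  9.46943204e-01  3.21400888e-01  8.36806244e-02]
 [ 9.99999661e-01 -4.40817348e-04  6.95731328e-04 -1.00058738e-03]
 [ 8.00497140e-04  3.21400644e-01 -9.46942968e-01 -1.43536398e-01]
 [ 0.00000000e+00  0.00000000e+00  0.00000000e+00  1.00000000e+00]] 297.5718048179247 252.90919480719606 190.00772488434464 [0.08325856 0.57399492 0.37456762]
yellow []
red []
red2 []
blue [(np.int32(5091), [408.4, 140.2])]
green []
[-123.  499.]
[-150.  498.]
[-137.  501.]invalid input
invalid input
invalid input
invalid input
```

View pics/w1.png

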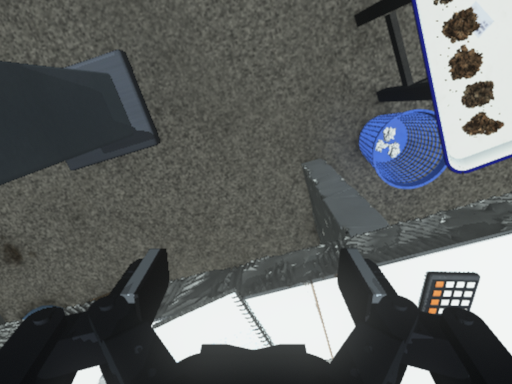

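The picture shows the arm has not moved: it is still at the start, with floor and bench edge in view and open fingers at the bottom. The rows were rejected, so I'll give every field.

```bash
python3 -m pendant '[{"dx":-0.0155,"dy":-0.0195,"dz":0,"rx":0,"ry":0,"rz":0,"hand":0}]' 20; echo; python3 -m pendant '[{"dx":-0.0155,"dy":-0.0195,"dz":0,"rx":0,"ry":0,"rz":0,"hand":0},{"dx":-0.0155,"dy":-0.0195,"dz":0,"rx":0,"ry":0,"rz":0,"hand":0}]'
```

```text
clock: 0.43
position: [0.1724, 0.5313, 0.231]
ee_rot: [-0.001, 0.143, 0.99, 0.002]
contact_force: [1.4, -0.1, 0.2]
width: 0.0753
gripper_force: 0.0

clock: 0.6
position: [0.1918, 0.4812, 0.231]
ee_rot: [0.0, 0.143, 0.99, -0.0]
contact_force: [0.4, -0.0, 0.6]
width: 0.0516
gripper_force: 0.0
```

```bash
python3 -m pendant '[{"dx":-0.0155,"dy":-0.0195,"dz":0,"rx":0,"ry":0,"rz":0,"hand":0},{"dx":-0.0155,"dy":-0.0195,"dz":0,"rx":0,"ry":0,"rz":0,"hand":0},{"dx":-0.0155,"dy":-0.0195,"dz":0,"rx":0,"ry":0,"rz":0,"hand":0},{"dx":-0.0155,"dy":-0.0195,"dz":0,"rx":0,"ry":0,"rz":0,"hand":0},{"dx":-0.0155,"dy":-0.0195,"dz":0,"rx":0,"ry":0,"rz":0,"hand":0},{"dx":-0.0155,"dy":-0.0195,"dz":0,"rx":0,"ry":0,"rz":0,"hand":0},{"dx":-0.0155,"dy":-0.0195,"dz":0,"rx":0,"ry":0,"rz":0,"hand":0},{"dx":-0.0155,"dy":-0.0195,"dz":0,"rx":0,"ry":0,"rz":0,"hand":0},{"dx":-0.0155,"dy":-0.0195,"dz":0,"rx":0,"ry":0,"rz":0,"hand":0},{"dx":-0.0155,"dy":-0.0195,"dz":0,"rx":0,"ry":0,"rz":0,"hand":0},{"dx":-0.0155,"dy":-0.0195,"dz":0,"rx":0,"ry":0,"rz":0,"hand":0}]'; python3 -m pendant '[{"dx":-0.0155,"dy":-0.0195,"dz":0,"rx":0,"ry":0,"rz":0,"hand":0},{"dx":-0.0155,"dy":-0.0195,"dz":0,"rx":0,"ry":0,"rz":0,"hand":0},{"dx":-0.0155,"dy":-0.0195,"dz":0,"rx":0,"ry":0,"rz":0,"hand":0},{"dx":-0.0155,"dy":-0.0195,"dz":0,"rx":0,"ry":0,"rz":0,"hand":0},{"dx":-0.0155,"dy":-0.0195,"dz":0,"rx":0,"ry":0,"rz":0,"hand":0},{"dx":-0.0155,"dy":-0.0195,"dz":0,"rx":0,"ry":0,"rz":0,"hand":0},{"dx":-0.0155,"dy":-0.0195,"dz":0,"rx":0,"ry":0,"rz":0,"hand":0},{"dx":-0.0155,"dy":-0.0195,"dz":0,"rx":0,"ry":0,"rz":0,"hand":0},{"dx":-0.0155,"dy":-0.0195,"dz":0,"rx":0,"ry":0,"rz":0,"hand":0},{"dx":-0.0155,"dy":-0.0195,"dz":0,"rx":0,"ry":0,"rz":0,"hand":0},{"dx":-0.0155,"dy":-0.0195,"dz":0,"rx":0,"ry":0,"rz":0,"hand":0}]'; python3 -m pendant '[{"dx":-0.0155,"dy":-0.0195,"dz":0,"rx":0,"ry":0,"rz":0,"hand":0},{"dx":-0.0155,"dy":-0.0195,"dz":0,"rx":0,"ry":0,"rz":0,"hand":0},{"dx":-0.0155,"dy":-0.0195,"dz":0,"rx":0,"ry":0,"rz":0,"hand":0},{"dx":-0.0155,"dy":-0.0195,"dz":0,"rx":0,"ry":0,"rz":0,"hand":0},{"dx":-0.0155,"dy":-0.0195,"dz":0,"rx":0,"ry":0,"rz":0,"hand":0},{"dx":-0.0155,"dy":-0.0195,"dz":0,"rx":0,"ry":0,"rz":0,"hand":0},{"dx":-0.0155,"dy":-0.0195,"dz":0,"rx":0,"ry":0,"rz":0,"hand":0},{"dx":-0.0155,"dy":-0.0195,"dz":0,"rx":0,"ry":0,"rz":0,"hand":0},{"dx":-0.0155,"dy":-0.0195,"dz":0,"rx":0,"ry":0,"rz":0,"hand":0},{"dx":-0.0155,"dy":-0.0195,"dz":0,"rx":0,"ry":0,"rz":0,"hand":0},{"dx":-0.0155,"dy":-0.0195,"dz":0,"rx":0,"ry":0,"rz":0,"hand":0}]'; python3 -m pendant '[{"dx":0,"dy":0,"dz":0,"rx":0,"ry":0,"rz":-6,"hand":0},{"dx":0,"dy":0,"dz":0,"rx":0,"ry":0,"rz":-6,"hand":0},{"dx":0,"dy":0,"dz":0,"rx":0,"ry":0,"rz":-6,"hand":0},{"dx":0,"dy":0,"dz":0,"rx":0,"ry":0,"rz":-5,"hand":0},{"dx":0,"dy":0,"dz":0,"rx":0,"ry":0,"rz":0,"hand":0}]'
python3 - <<'E'
from h import *
s=manip.get_state();print(np.round(s['qpos'],3),np.round(s['position'],4),np.round(s['ee_rot'],4),s['width'])
d=cam('wrist');print(d['o'])
cv2.imwrite('pics/w2.png',d['frame'][:,:,::-1])
for k,(lo,hi) in COL.items(): print(k,blobs(d['frame'],lo,hi))
for p in ([.573,-.295,.039],[.534,-.299,.054],[.596,-.374,.02]): print(np.round(proj(d,p)))
E
```

```text
clock: 1.52
position: [0.2942, 0.2266, 0.2315]
ee_rot: [0.0, 0.144, 0.99, 0.0]
contact_force: [1.2, 0.2, -0.0]
width: 0.0001
gripper_force: 0.0
clock: 2.43
position: [0.3967, -0.0277, 0.2315]
ee_rot: [0.0, 0.144, 0.99, 0.0]
contact_force: [0.3, 0.0, -0.0]
width: -0.0001
gripper_force: 0.0
clock: 3.35
position: [0.499, -0.2818, 0.2312]
ee_rot: [-0.0, 0.144, 0.99, 0.0]
contact_force: [0.8, -0.7, 0.4]
width: 0.0001
gripper_force: 0.0
clock: 3.77
position: [0.4987, -0.2807, 0.2311]
ee_rot: [-0.0, -0.057, 0.998, 0.0]
contact_force: [-0.7, -0.2, -0.5]
width: 0.0001
gripper_force: 0.0
[-0.634  0.272  1.511  0.     1.359 -2.319] [ 0.4987 -0.2807  0.2311] [-1.000e-04 -5.690e-02  9.984e-01  1.000e-04] 0.00010355393435739571
[ 0.41533146 -0.29077998  0.37469063]
yellow [(np.int32(34), [235.9, 238.5])]
red [(np.int32(37), [172.8, 225.5]), (np.int32(319), [404.1, 298.3])]
red2 []
blue [(np.int32(51), [298.9, 205.8])]
green [(np.int32(596), [463.7, 173.7])]
[235. 222.]
[234. 197.]
[174. 226.]
```

Run:
```python
import cv2
f=cv2.imread('pics/w2.png')[150:290,140:340]
cv2.imwrite('pics/w2c.png',cv2.resize(f,None,fx=4,fy=4,interpolation=cv2.INTER_CUBIC))
```

```text
(no output)
```

View pics/w2c.png

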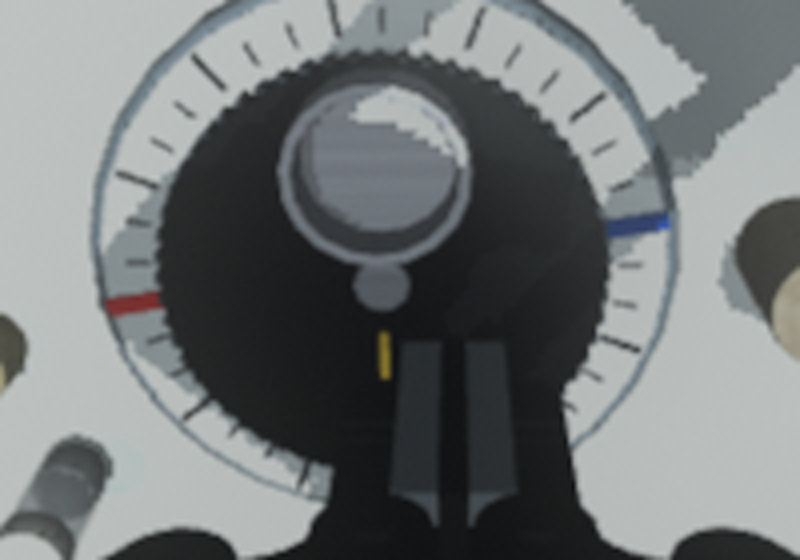

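The well rim is centred at crop (374,172) and the hub at (381,287). The red bar is at (133,303), the blue bar at (638,226), and the yellow mark just below the hub. The closed fingers are at the bottom.

Run:
```python
from h import *
np.set_printoptions(precision=4,suppress=True)
d=cam('wrist');T=cam('top');S=cam('side')
c=lambda u,v:(140+(u+.5)/4-.5,150+(v+.5)/4-.5)
t=lambda u,v:(115+(u+.5)/2.5-.5,110+(v+.5)/2.5-.5)
hub=plane(d,*c(381,287),.039);well=plane(d,*c(374,172),.054);red=plane(d,*c(133,303),.02);blue=plane(d,*c(638,225.5),.02)
print('hub',hub,'well',well,'red',red,'blue',blue,'mid',(red+blue)/2)
for k,w,tt in(('hub',c(381,287),t(501,235)),('well',c(374,172),t(507,269)),('red',c(133,303),t(568,218))): print(k,tri(d,w,T,tt))
m=(red+blue)/2; ang=lambda p:np.degrees(np.arctan2(p[1]-m[1],p[0]-m[0]))
print('red',ang(red),'blue',ang(blue),'well',ang(well),'r',np.linalg.norm((red-blue)[:2])/2,np.linalg.norm((well-m)[:2]))
```

```text
hub [ 0.5716 -0.2957  0.039 ] well [ 0.529  -0.3008  0.054 ] red [ 0.5952 -0.3764  0.02  ] blue [ 0.5498 -0.2162  0.02  ] mid [ 0.5725 -0.2963  0.02  ]
hub (array([ 0.574 , -0.2957,  0.0336]), np.float64(0.00034228577994851144))
well (array([ 0.5354, -0.3016,  0.0364]), np.float64(0.0004802374840355706))
red (array([ 0.5971, -0.3763,  0.0162]), np.float64(0.001989528707421951))
red -74.17813536623723 blue 105.82186463376284 well -174.06157191446613 r 0.08325132848291288 0.043688370457254294
```

```bash
python3 -m pendant '[{"dx":-0.0153,"dy":-0.0116,"dz":0,"rx":0,"ry":0,"rz":0,"hand":0},{"dx":-0.0153,"dy":-0.0116,"dz":0,"rx":0,"ry":0,"rz":0,"hand":0},{"dx":0,"dy":0,"dz":0.025,"rx":0,"ry":0,"rz":0,"hand":0},{"dx":0,"dy":0,"dz":0.025,"rx":0,"ry":0,"rz":0,"hand":0},{"dx":0,"dy":0,"dz":0.025,"rx":0,"ry":0,"rz":0,"hand":0},{"dx":0,"dy":0,"dz":0.025,"rx":0,"ry":0,"rz":0,"hand":0},{"dx":0,"dy":0,"dz":0.025,"rx":0,"ry":0,"rz":0,"hand":0},{"dx":0,"dy":0,"dz":0.025,"rx":0,"ry":0,"rz":0,"hand":0},{"dx":0,"dy":0,"dz":0.013,"rx":0,"ry":0,"rz":0,"hand":0},{"dx":0,"dy":0,"dz":0,"rx":0,"ry":0,"rz":0,"hand":0},{"dx":0,"dy":0,"dz":0,"rx":0,"ry":0,"rz":0,"hand":0}]'
python3 - <<'E'
from h import *
d=cam('wrist');s=cam('side')
f=s['frame'][190:310,170:310];g=d['frame'][150:384,120:380]
f=cv2.resize(f,(400,343),interpolation=cv2.INTER_CUBIC);g=cv2.resize(g,(390,351),interpolation=cv2.INTER_CUBIC)
o=np.zeros((351,800,3),np.uint8);o[:343,:400]=f;o[:,405:795]=g
cv2.imwrite('pics/c3.png',o[:,:,::-1])
E
```

```text
clock: 4.88
position: [0.5316, -0.3001, 0.0678]
ee_rot: [-0.0, -0.056, 0.998, 0.0]
contact_force: [0.8, -0.4, 0.1]
width: -0.0
gripper_force: 0.0
```

View pics/c3.png

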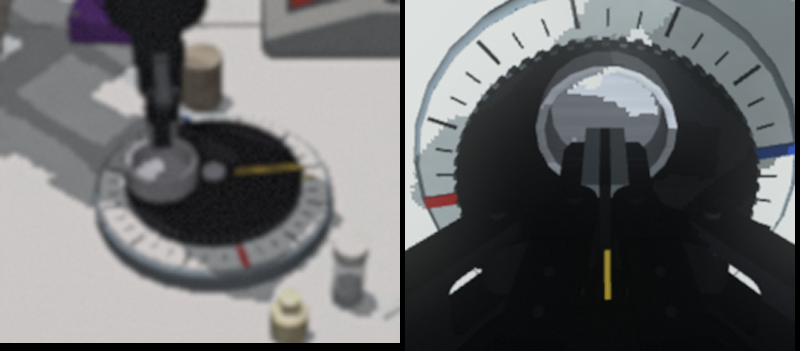

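The closed fingertips hang centred over the well in the left-right direction: the ring is at crop (607,128) and the finger line at x=605. Now I'll go down inside the well.

```bash
python3 -m pendant '[{"dx":0,"dy":0,"dz":0.004,"rx":0,"ry":0,"rz":0,"hand":0},{"dx":0,"dy":0,"dz":0.004,"rx":0,"ry":0,"rz":0,"hand":0},{"dx":0,"dy":0,"dz":0.004,"rx":0,"ry":0,"rz":0,"hand":0},{"dx":0,"dy":0,"dz":0.002,"rx":0,"ry":0,"rz":0,"hand":0},{"dx":0,"dy":0,"dz":0.001,"rx":0,"ry":0,"rz":0,"hand":0},{"dx":0,"dy":0,"dz":0,"rx":0,"ry":0,"rz":0,"hand":0}]'; python3 -m pendant '[{"dx":0,"dy":0,"dz":0.003,"rx":0,"ry":0,"rz":0,"hand":0},{"dx":0,"dy":0,"dz":0.003,"rx":0,"ry":0,"rz":0,"hand":0},{"dx":0,"dy":0,"dz":0.003,"rx":0,"ry":0,"rz":0,"hand":0},{"dx":0,"dy":0,"dz":0.001,"rx":0,"ry":0,"rz":0,"hand":0},{"dx":0,"dy":0,"dz":0,"rx":0,"ry":0,"rz":0,"hand":0}]'
```

```text
clock: 5.48
position: [0.5316, -0.3001, 0.0529]
ee_rot: [-0.0, -0.056, 0.998, 0.0]
contact_force: [-0.2, -0.3, -0.0]
width: 0.0002
gripper_force: 0.0
clock: 5.9
position: [0.5315, -0.3, 0.0427]
ee_rot: [-0.0, -0.056, 0.998, 0.0]
contact_force: [-0.2, 0.3, 0.3]
width: -0.0003
gripper_force: 0.0
```

```bash
cat > idx.py <<'E'
from h import *
C=np.array([.5725,-.2960])
ang=lambda p:np.degrees(np.arctan2(p[1]-C[1],p[0]-C[0]))
def yel(d,z=.0345):
    m=cv2.inRange(cv2.cvtColor(d['frame'],cv2.COLOR_RGB2HSV),np.array(COL['yellow'][0]),np.array(COL['yellow'][1]))
    v,u=np.nonzero(m); P=np.array([plane(d,a,b,z)[:2] for a,b in zip(u,v)])
    if not len(P): return None
    r=np.linalg.norm(P-C,axis=1); P=P[(r>.012)&(r<.07)]
    if len(P)<4: return None
    vx,vy,x,y=cv2.fitLine(P.astype(np.float32),cv2.DIST_L2,0,.01,.01).ravel()
    return len(P),'centroid ang %.2f'%ang(P.mean(0)),'line ang %.2f'%np.degrees(np.arctan2(vy,vx))
E
python3 -m pendant '[{"dx":0,"dy":0.002,"dz":0,"rx":0,"ry":0,"rz":0,"hand":0},{"dx":0,"dy":0.002,"dz":0,"rx":0,"ry":0,"rz":0,"hand":0},{"dx":0,"dy":0.001,"dz":0,"rx":0,"ry":0,"rz":0,"hand":0},{"dx":0,"dy":0.001,"dz":0,"rx":0,"ry":0,"rz":0,"hand":0},{"dx":0,"dy":0,"dz":0,"rx":0,"ry":0,"rz":0,"hand":0}]'
python3 - <<'E'
from idx import *
for n in('wrist','top','side'): print(n,yel(cam(n)))
E
python3 -m pendant '[{"dx":0,"dy":0.001,"dz":0,"rx":0,"ry":0,"rz":0,"hand":0},{"dx":0,"dy":0.001,"dz":0,"rx":0,"ry":0,"rz":0,"hand":0},{"dx":0,"dy":0.001,"dz":0,"rx":0,"ry":0,"rz":0,"hand":0},{"dx":0,"dy":0.001,"dz":0,"rx":0,"ry":0,"rz":0,"hand":0},{"dx":0,"dy":0,"dz":0,"rx":0,"ry":0,"rz":0,"hand":0}]'
python3 - <<'E'
from idx import *
for n in('wrist','top','side'): print(n,yel(cam(n)))
E
```

```text
clock: 6.32
position: [0.5311, -0.294, 0.0434]
ee_rot: [0.0, -0.056, 0.998, 0.0]
contact_force: [0.3, -0.4, 0.2]
width: 0.0002
gripper_force: 0.0
wrist (14, 'centroid ang 9.83', 'line ang 5.75')
top (11, 'centroid ang 7.56', 'line ang 4.12')
side (12, 'centroid ang 5.24', 'line ang 6.50')
clock: 6.88
position: [0.5306, -0.2902, 0.0433]
ee_rot: [0.0, -0.056, 0.998, -0.0]
contact_force: [0.0, 0.7, -0.8]
width: -0.0
gripper_force: 0.1
wrist None
top (8, 'centroid ang 8.09', 'line ang 4.60')
side (6, 'centroid ang 6.07', 'line ang 7.51')
```

```bash
sed -i 's/(24,120,60)/(20,100,30)/' h.py
python3 -m pendant '[{"dx":0,"dy":0.001,"dz":0,"rx":0,"ry":0,"rz":0,"hand":0},{"dx":0,"dy":0.001,"dz":0,"rx":0,"ry":0,"rz":0,"hand":0},{"dx":0,"dy":0.001,"dz":0,"rx":0,"ry":0,"rz":0,"hand":0},{"dx":0,"dy":0.001,"dz":0,"rx":0,"ry":0,"rz":0,"hand":0},{"dx":0,"dy":0,"dz":0,"rx":0,"ry":0,"rz":0,"hand":0}]'
python3 - <<'E'
from idx import *
for n in('wrist','top','side'): print(n,yel(cam(n)))
E
python3 -m pendant '[{"dx":0,"dy":0.001,"dz":0,"rx":0,"ry":0,"rz":0,"hand":0},{"dx":0,"dy":0.001,"dz":0,"rx":0,"ry":0,"rz":0,"hand":0},{"dx":0,"dy":0.001,"dz":0,"rx":0,"ry":0,"rz":0,"hand":0},{"dx":0,"dy":0.001,"dz":0,"rx":0,"ry":0,"rz":0,"hand":0},{"dx":0,"dy":0,"dz":0,"rx":0,"ry":0,"rz":0,"hand":0}]'
python3 - <<'E'
from idx import *
for n in('wrist','top','side'): print(n,yel(cam(n)))
E
```

```text
clock: 7.45
position: [0.5308, -0.2866, 0.0436]
ee_rot: [0.001, -0.056, 0.998, -0.0]
contact_force: [1.2, -1.5, 0.6]
width: -0.0
gripper_force: 1.0
wrist None
top (7, 'centroid ang 3.90', 'line ang -6.00')
side (82, 'centroid ang 2.18', 'line ang 2.10')
clock: 8.02
position: [0.5302, -0.2823, 0.0435]
ee_rot: [0.001, -0.056, 0.998, -0.0]
contact_force: [2.7, -3.5, 0.7]
width: -0.0001
gripper_force: 1.6
wrist None
top None
side (79, 'centroid ang -3.52', 'line ang -1.74')
```

```bash
python3 -m pendant '[{"dx":-0.00066,"dy":0.0014,"dz":0,"rx":0,"ry":0,"rz":2,"hand":0},{"dx":-0.00066,"dy":0.0014,"dz":0,"rx":0,"ry":0,"rz":2,"hand":0},{"dx":-0.00066,"dy":0.0014,"dz":0,"rx":0,"ry":0,"rz":2,"hand":0},{"dx":-0.00066,"dy":0.0014,"dz":0,"rx":0,"ry":0,"rz":2,"hand":0},{"dx":-0.00066,"dy":0.0014,"dz":0,"rx":0,"ry":0,"rz":2,"hand":0},{"dx":-0.00066,"dy":0.0014,"dz":0,"rx":0,"ry":0,"rz":2,"hand":0},{"dx":-0.00066,"dy":0.0014,"dz":0,"rx":0,"ry":0,"rz":2,"hand":0},{"dx":-0.00066,"dy":0.0014,"dz":0,"rx":0,"ry":0,"rz":2,"hand":0},{"dx":-0.00066,"dy":0.0014,"dz":0,"rx":0,"ry":0,"rz":2,"hand":0},{"dx":-0.00066,"dy":0.0014,"dz":0,"rx":0,"ry":0,"rz":2,"hand":0},{"dx":0,"dy":0,"dz":0,"rx":0,"ry":0,"rz":0,"hand":0}]'
cat >> idx.py <<'E'
def rep():
    for n in('wrist','top','side'): print(n,yel(cam(n)))
    s=manip.get_state(); p=np.array(s['position'][:2])-C; Rt=q2R(s['ee_rot'])
    print('tool-frame TCP rel C',np.round(Rt[:2,:2].T@p,4),'TCP polar',np.round(np.linalg.norm(p),4),round(ang(s['position']),1),'q6',round(s['qpos'][5],2))
E
python3 -c "from idx import *;rep()"
```

```text
clock: 9.08
position: [0.5367, -0.2687, 0.0433]
ee_rot: [-0.0, 0.118, 0.993, -0.0]
contact_force: [1.8, -2.7, 1.7]
width: -0.0001
gripper_force: 1.5
wrist None
top None
side (83, 'centroid ang -23.21', 'line ang -23.32')
tool-frame TCP rel C [0.0412 0.0182] TCP polar 0.045 142.7 q6 -1.92
```

```bash
python3 -m pendant '[{"dx":-0.00068,"dy":0.0014,"dz":0,"rx":0,"ry":0,"rz":2,"hand":0},{"dx":-0.00068,"dy":0.0014,"dz":0,"rx":0,"ry":0,"rz":2,"hand":0},{"dx":-0.00068,"dy":0.0014,"dz":0,"rx":0,"ry":0,"rz":2,"hand":0},{"dx":-0.00068,"dy":0.0014,"dz":0,"rx":0,"ry":0,"rz":2,"hand":0},{"dx":-0.00068,"dy":0.0014,"dz":0,"rx":0,"ry":0,"rz":2,"hand":0},{"dx":-0.00068,"dy":0.0014,"dz":0,"rx":0,"ry":0,"rz":2,"hand":0},{"dx":-0.00068,"dy":0.0014,"dz":0,"rx":0,"ry":0,"rz":2,"hand":0},{"dx":-0.00068,"dy":0.0014,"dz":0,"rx":0,"ry":0,"rz":2,"hand":0},{"dx":-0.00068,"dy":0.0014,"dz":0,"rx":0,"ry":0,"rz":2,"hand":0},{"dx":-0.00068,"dy":0.0014,"dz":0,"rx":0,"ry":0,"rz":2,"hand":0},{"dx":0,"dy":0,"dz":0,"rx":0,"ry":0,"rz":0,"hand":0}]'
python3 -c "from idx import *;rep()"
python3 -m pendant '[{"dx":-0.00067,"dy":0.0014,"dz":0,"rx":0,"ry":0,"rz":2,"hand":0},{"dx":-0.00067,"dy":0.0014,"dz":0,"rx":0,"ry":0,"rz":2,"hand":0},{"dx":-0.00067,"dy":0.0014,"dz":0,"rx":0,"ry":0,"rz":2,"hand":0},{"dx":-0.00067,"dy":0.0014,"dz":0,"rx":0,"ry":0,"rz":2,"hand":0},{"dx":-0.00067,"dy":0.0014,"dz":0,"rx":0,"ry":0,"rz":2,"hand":0},{"dx":-0.00067,"dy":0.0014,"dz":0,"rx":0,"ry":0,"rz":2,"hand":0},{"dx":-0.00067,"dy":0.0014,"dz":0,"rx":0,"ry":0,"rz":2,"hand":0},{"dx":-0.00067,"dy":0.0014,"dz":0,"rx":0,"ry":0,"rz":2,"hand":0},{"dx":0,"dy":0,"dz":0,"rx":0,"ry":0,"rz":0,"hand":0}]'
python3 -c "from idx import *;rep()"
```

```text
clock: 10.15
position: [0.5477, -0.2581, 0.0431]
ee_rot: [-0.001, 0.288, 0.957, 0.0]
contact_force: [-0.6, -1.3, 3.4]
width: 0.0001
gripper_force: 1.4
wrist None
top None
side (77, 'centroid ang -43.43', 'line ang -42.88')
tool-frame TCP rel C [0.0415 0.0179] TCP polar 0.0453 123.2 q6 -1.54
clock: 11.05
position: [0.559, -0.2528, 0.0429]
ee_rot: [-0.001, 0.419, 0.908, 0.0]
contact_force: [-0.5, -0.3, 1.8]
width: -0.0003
gripper_force: 1.0
wrist None
top None
side (75, 'centroid ang -59.59', 'line ang -58.84')
tool-frame TCP rel C [0.0415 0.0178] TCP polar 0.0451 107.3 q6 -1.25
```

```bash
python3 -m pendant '[{"dx":-0.00067,"dy":0.0014,"dz":0,"rx":0,"ry":0,"rz":2,"hand":0},{"dx":-0.00067,"dy":0.0014,"dz":0,"rx":0,"ry":0,"rz":2,"hand":0},{"dx":-0.00067,"dy":0.0014,"dz":0,"rx":0,"ry":0,"rz":2,"hand":0},{"dx":-0.00067,"dy":0.0014,"dz":0,"rx":0,"ry":0,"rz":2,"hand":0},{"dx":-0.00067,"dy":0.0014,"dz":0,"rx":0,"ry":0,"rz":2,"hand":0},{"dx":0,"dy":0,"dz":0,"rx":0,"ry":0,"rz":0,"hand":0}]'
python3 - <<'E'
from idx import *
rep()
s=cam('side')
for k in('red','red2','yellow'): print(k,blobs(s['frame'],*COL[k],amin=3))
f=s['frame'][220:300,190:310]
cv2.imwrite('pics/s4.png',cv2.resize(f,None,fx=6,fy=6,interpolation=cv2.INTER_CUBIC)[:,:,::-1])
E
```

```text
clock: 11.7
position: [0.5669, -0.2514, 0.0429]
ee_rot: [-0.001, 0.496, 0.868, 0.0]
contact_force: [-1.1, -0.6, 2.4]
width: -0.0002
gripper_force: 0.8
wrist None
top None
side (73, 'centroid ang -70.21', 'line ang -70.67')
tool-frame TCP rel C [0.0411 0.0178] TCP polar 0.0448 97.1 q6 -1.06
red [(np.int32(36), [274.9, 188.1]), (np.int32(7), [254.6, 278.9]), (np.int32(301), [341.3, 307.2])]
red2 [(np.int32(10), [333.1, 311.1]), (np.int32(5), [336.8, 313.8]), (np.int32(8), [347.0, 315.0]), (np.int32(9), [340.9, 315.8])]
yellow [(np.int32(89), [251.6, 263.6])]
```

View pics/s4.png

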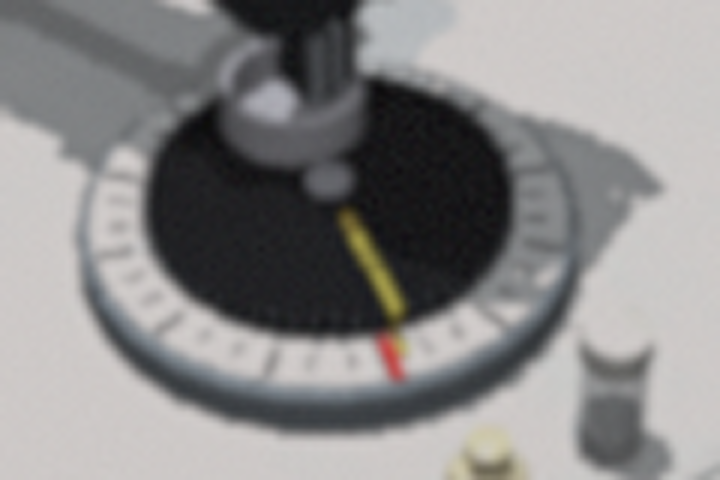

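The index tip sits just to the right of the red bar (tip about (402,345), red middle about (393,357)), so roughly 3° remains. I'll advance, then back off the wall, lift out and check from above.

```bash
python3 -m pendant '[{"dx":-0.0005,"dy":0.00106,"dz":0,"rx":0,"ry":0,"rz":1.5,"hand":0},{"dx":-0.0005,"dy":0.00106,"dz":0,"rx":0,"ry":0,"rz":1.5,"hand":0},{"dx":-0.00015,"dy":0.0003,"dz":0,"rx":0,"ry":0,"rz":0.4,"hand":0},{"dx":0,"dy":0,"dz":0,"rx":0,"ry":0,"rz":0,"hand":0},{"dx":0,"dy":0,"dz":0,"rx":0,"ry":0,"rz":0,"hand":0}]'
python3 -c "from idx import *;rep()"
python3 -m pendant '[{"dx":0,"dy":-0.002,"dz":0,"rx":0,"ry":0,"rz":0,"hand":0},{"dx":0,"dy":-0.004,"dz":0,"rx":0,"ry":0,"rz":0,"hand":0},{"dx":0,"dy":-0.004,"dz":0,"rx":0,"ry":0,"rz":0,"hand":0},{"dx":0,"dy":0,"dz":0,"rx":0,"ry":0,"rz":0,"hand":0},{"dx":0,"dy":0,"dz":-0.01,"rx":0,"ry":0,"rz":0,"hand":0},{"dx":0,"dy":0,"dz":-0.02,"rx":0,"ry":0,"rz":0,"hand":0},{"dx":0,"dy":0,"dz":-0.03,"rx":0,"ry":0,"rz":0,"hand":0},{"dx":0,"dy":0,"dz":-0.03,"rx":0,"ry":0,"rz":0,"hand":0},{"dx":0,"dy":0,"dz":-0.03,"rx":0,"ry":0,"rz":0,"hand":0},{"dx":0,"dy":0,"dz":-0.03,"rx":0,"ry":0,"rz":0,"hand":0},{"dx":0,"dy":0,"dz":-0.03,"rx":0,"ry":0,"rz":0,"hand":0},{"dx":0,"dy":0,"dz":0,"rx":0,"ry":0,"rz":0,"hand":0}]'
python3 - <<'E'
from idx import *
rep()
d=cam('wrist')
for p in ([.5725,-.296,.034],[.5952,-.3764,.02]): print(np.round(proj(d,p)))
E
```

```text
clock: 12.32
position: [0.5698, -0.2515, 0.0431]
ee_rot: [-0.0, 0.522, 0.853, 0.0]
contact_force: [0.1, 0.5, 1.2]
width: -0.0001
gripper_force: 0.6
wrist None
top None
side (71, 'centroid ang -74.13', 'line ang -74.14')
tool-frame TCP rel C [0.0408 0.0179] TCP polar 0.0445 93.4 q6 -1.0
clock: 13.47
position: [0.5645, -0.2582, 0.2314]
ee_rot: [0.007, 0.522, 0.853, 0.0]
contact_force: [0.5, -0.3, 0.5]
width: -0.0
gripper_force: 0.0
wrist (134, 'centroid ang -74.86', 'line ang -73.31')
top None
side (70, 'centroid ang -74.09', 'line ang -74.31')
tool-frame TCP rel C [0.0406 0.0079] TCP polar 0.0414 106.0 q6 -1.01
[247. 198.]
[236. 252.]
```

Run:
```python
from idx import *
d=cam('wrist')
hsv=cv2.cvtColor(d['frame'],cv2.COLOR_RGB2HSV)
for k,z in(('red',.02),('red2',.02),('blue',.02),('yellow',.0345)):
    for a,c in blobs(d['frame'],*COL[k],amin=4):
        p=plane(d,*c,z); r=np.linalg.norm(p[:2]-C)
        if r<.1: print(k,a,c,p.round(4),'r',r.round(4),'ang',round(ang(p),2))
u,v=map(int,proj(d,[*C,.034])); f=d['frame'][v-70:v+85,u-75:u+75]
cv2.imwrite('pics/w5.png',cv2.resize(f,None,fx=3.8,fy=3.8,interpolation=cv2.INTER_CUBIC)[:,:,::-1])
```

```text
blue 71 [260.6, 127.9] [ 0.5486 -0.2167  0.02  ] r 0.0829 ang 106.76
yellow 116 [241.4, 227.6] [ 0.5824 -0.3332  0.0345] r 0.0385 ang -75.17
```

View pics/w5.png

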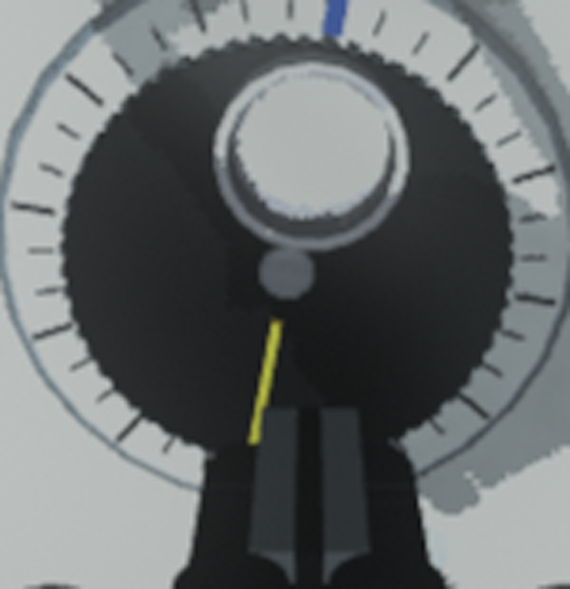

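The index line points down toward the red side, and blue is at (335,18), exactly opposite. The red bar itself is hidden behind the fingers, so I'll shift sideways to see it.

```bash
python3 -m pendant '[{"dx":0,"dy":-0.025,"dz":0,"rx":0,"ry":0,"rz":0,"hand":0},{"dx":0,"dy":-0.025,"dz":0,"rx":0,"ry":0,"rz":0,"hand":0},{"dx":0,"dy":-0.025,"dz":0,"rx":0,"ry":0,"rz":0,"hand":0},{"dx":0,"dy":0,"dz":0,"rx":0,"ry":0,"rz":0,"hand":0},{"dx":0,"dy":0,"dz":0,"rx":0,"ry":0,"rz":0,"hand":0}]'
python3 - <<'E'
from idx import *
d=cam('wrist');print(yel(d))
P={}
for k,z in(('red',.02),('red2',.02),('blue',.02),('yellow',.0345)):
    for a,c in blobs(d['frame'],*COL[k],amin=4):
        p=plane(d,*c,z); r=np.linalg.norm(p[:2]-C)
        if r<.1: print(k,a,c,p.round(4),'r',r.round(4),'ang',round(ang(p),2)); P[k]=p
# yellow tip pixels over the scale ring
m=cv2.inRange(cv2.cvtColor(d['frame'],cv2.COLOR_RGB2HSV),np.array(COL['yellow'][0]),np.array(COL['yellow'][1]))
v,u=np.nonzero(m); Q=np.array([plane(d,a,b,.021)[:2] for a,b in zip(u,v)]); r=np.linalg.norm(Q-C,axis=1)
print('tip',Q[(r>.074)&(r<.095)].mean(0).round(4),((r>.074)&(r<.095)).sum())
n=(P['red']-P['blue'])[:2];print('blue-red axis',np.degrees(np.arctan2(n[1],n[0])), 'mid',((P['red']+P['blue'])/2).round(4))
u,v=map(int,proj(d,[.59,-.36,.02])); f=d['frame'][v-50:v+40,u-50:u+50]
cv2.imwrite('pics/w6.png',cv2.resize(f,None,fx=5,fy=5,interpolation=cv2.INTER_CUBIC)[:,:,::-1])
E
```

```text
clock: 14.13
position: [0.4932, -0.2905, 0.2221]
ee_rot: [-0.001, 0.523, 0.852, 0.0]
contact_force: [0.5, -0.3, -0.0]
width: 0.0
gripper_force: 0.0
(128, 'centroid ang -74.62', 'line ang -73.65')
red 23 [292.8, 256.5] [ 0.5966 -0.3807  0.02  ] r 0.0881 ang -74.12
blue 63 [327.4, 127.4] [ 0.549  -0.2157  0.02  ] r 0.0837 ang 106.3
yellow 139 [302.1, 232.7] [ 0.5844 -0.3394  0.0345] r 0.045 ang -74.68
tip [ 0.5961 -0.3701] 18
blue-red axis -73.91748123757402 mid [ 0.5728 -0.2982  0.02  ]
```

View pics/w6.png

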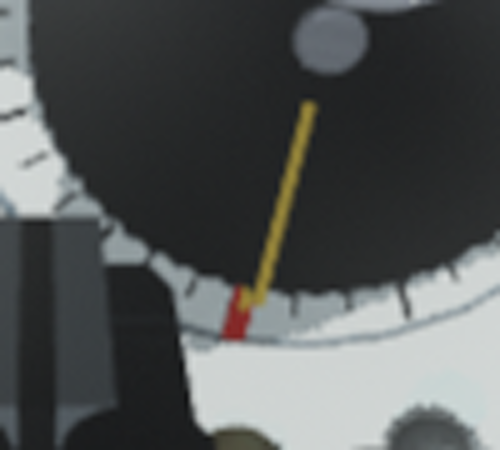

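The yellow tip overlaps the right part of the red bar (tip about (252,299), red from (240,290) to (233,338)). It is close but slightly short, so I'll quantify it pixel by pixel at scale height.

Run:
```python
from idx import *
d=cam('wrist'); u0,v0=proj(d,[.59,-.36,.02]); u0,v0=int(u0)-50,int(v0)-50
print('hub', plane(d,u0+330/5,v0+40/5,.039).round(4))
hsv=cv2.cvtColor(d['frame'],cv2.COLOR_RGB2HSV)
my=cv2.inRange(hsv,np.array(COL['yellow'][0]),np.array(COL['yellow'][1]))
mr=cv2.inRange(hsv,np.array((0,110,50)),np.array((10,255,255)))|cv2.inRange(hsv,np.array((172,110,50)),np.array((180,255,255)))
for row in range(v0+50,v0+72):
    y=[c for c in np.nonzero(my[row])[0] if u0<c<u0+100]; r=[c for c in np.nonzero(mr[row])[0] if u0<c<u0+100]
    if r or y: print(row,'yel',(min(y),max(y)) if y else '','red',(min(r),max(r)) if r else '')
for c0 in ([.5725,-.296],[.5717,-.2945]):
  for a in (-70,-72,-74,-76):
    e=np.array([np.cos(np.radians(a)),np.sin(np.radians(a))])
    print(c0,a,[np.round(proj(d,[*(np.array(c0)+rr*e),z]),1).tolist() for rr,z in((.02,.0345),(.068,.0345),(.072,.02),(.082,.02),(.092,.02))])
```

```text
hub [ 0.5713 -0.2949  0.039 ]
241 yel (np.int64(298), np.int64(300)) red 
242 yel (np.int64(297), np.int64(300)) red 
243 yel (np.int64(297), np.int64(300)) red 
244 yel (np.int64(297), np.int64(299)) red 
245 yel (np.int64(297), np.int64(299)) red 
246 yel (np.int64(296), np.int64(299)) red 
247 yel (np.int64(296), np.int64(299)) red 
248 yel (np.int64(296), np.int64(298)) red (np.int64(293), np.int64(293))
249 yel (np.int64(294), np.int64(298)) red (np.int64(292), np.int64(292))
250 yel (np.int64(294), np.int64(297)) red (np.int64(292), np.int64(292))
251 yel (np.int64(294), np.int64(297)) red (np.int64(292), np.int64(292))
252 yel (np.int64(293), np.int64(294)) red (np.int64(291), np.int64(292))
253 yel  red (np.int64(291), np.int64(292))
254 yel  red (np.int64(291), np.int64(294))
255 yel  red (np.int64(291), np.int64(294))
256 yel  red (np.int64(290), np.int64(293))
257 yel  red (np.int64(290), np.int64(293))
258 yel  red (np.int64(290), np.int64(293))
259 yel  red (np.int64(291), np.int64(292))
[0.5725, -0.296] -70 [[307.7, 214.3], [300.8, 249.1], [298.6, 246.2], [297.3, 252.8], [296.0, 259.4]]
[0.5725, -0.296] -72 [[307.1, 214.2], [299.0, 248.9], [296.7, 245.9], [295.2, 252.6], [293.7, 259.1]]
[0.5725, -0.296] -74 [[306.6, 214.1], [297.1, 248.6], [294.8, 245.6], [293.1, 252.2], [291.3, 258.7]]
[0.5725, -0.296] -76 [[306.0, 214.0], [295.3, 248.3], [293.0, 245.3], [291.0, 251.8], [289.0, 258.3]]
[0.5717, -0.2945] -70 [[307.7, 213.0], [300.9, 247.9], [298.6, 245.0], [297.3, 251.7], [296.1, 258.3]]
[0.5717, -0.2945] -72 [[307.2, 212.9], [299.0, 247.7], [296.8, 244.8], [295.2, 251.4], [293.7, 258.0]]
[0.5717, -0.2945] -74 [[306.6, 212.8], [297.2, 247.4], [294.9, 244.5], [293.1, 251.1], [291.3, 257.6]]
[0.5717, -0.2945] -76 [[306.1, 212.7], [295.3, 247.1], [293.0, 244.1], [291.0, 250.7], [289.0, 257.2]]
```

The index and the red line agree within about 1 mm: index about -73.7°, red about -73.8° by the wrist view, and the side view brackets it. The dial is set, so I'll go over to the green button.

```bash
python3 -m pendant '[{"dx":0.0216,"dy":0.011,"dz":0,"rx":0,"ry":0,"rz":0,"hand":0},{"dx":0.0216,"dy":0.011,"dz":0,"rx":0,"ry":0,"rz":0,"hand":0},{"dx":0.0216,"dy":0.011,"dz":0,"rx":0,"ry":0,"rz":0,"hand":0},{"dx":0.0216,"dy":0.011,"dz":0,"rx":0,"ry":0,"rz":0,"hand":0},{"dx":0.0216,"dy":0.011,"dz":0,"rx":0,"ry":0,"rz":0,"hand":0},{"dx":0.0216,"dy":0.011,"dz":0,"rx":0,"ry":0,"rz":0,"hand":0},{"dx":0.0216,"dy":0.011,"dz":0,"rx":0,"ry":0,"rz":0,"hand":0},{"dx":0.0216,"dy":0.011,"dz":0,"rx":0,"ry":0,"rz":0,"hand":0},{"dx":0.0216,"dy":0.011,"dz":0,"rx":0,"ry":0,"rz":0,"hand":0},{"dx":0.0216,"dy":0.011,"dz":0,"rx":0,"ry":0,"rz":0,"hand":0},{"dx":0.0216,"dy":0.011,"dz":0,"rx":0,"ry":0,"rz":0,"hand":0},{"dx":0,"dy":0,"dz":0,"rx":0,"ry":0,"rz":0,"hand":0}]'
python3 - <<'E'
from idx import *
T,S,d=cam('top'),cam('side'),cam('wrist')
print('side',yel(S),'top',yel(T))
for n,c in (('wrist',d),('top',T)):
    for a,p in blobs(c['frame'],*COL['green'],amin=30): print(n,a,p,plane(c,*p,.052).round(4))
for k,z in(('red',.02),('yellow',.0345),('blue',.02)):
    for a,c in blobs(T['frame'],*COL[k],amin=3):
        p=plane(T,*c,z)
        if np.linalg.norm(p[:2]-C)<.1: print('top',k,a,c,p.round(4),round(ang(p),2))
E
```

```text
clock: 15.23
position: [0.4941, -0.0191, 0.223]
ee_rot: [-0.001, 0.52, 0.854, 0.001]
contact_force: [-1.1, 0.0, -0.8]
width: 0.0001
gripper_force: 0.0
side (71, 'centroid ang -74.30', 'line ang -74.04') top (62, 'centroid ang -71.75', 'line ang -73.31')
wrist 524 [232.8, 178.6] [ 0.4785 -0.0432  0.052 ]
top 90 [142.7, 131.1] [0.7696 0.1987 0.052 ]
top 44 [226.5, 235.6] [ 0.4788 -0.0493  0.052 ]
top red 3 [343.3, 196.3] [ 0.5984 -0.3784  0.02  ] -72.54
top yellow 64 [329.7, 199.8] [ 0.5858 -0.3367  0.0345] -71.88
top blue 8 [286.1, 211.6] [ 0.551  -0.2149  0.02  ] 104.83
```

```bash
python3 -m pendant '[{"dx":0.0216,"dy":0.011,"dz":0,"rx":0,"ry":0,"rz":0,"hand":0},{"dx":0.0216,"dy":0.011,"dz":0,"rx":0,"ry":0,"rz":0,"hand":0},{"dx":0.0216,"dy":0.011,"dz":0,"rx":0,"ry":0,"rz":0,"hand":0},{"dx":0,"dy":0,"dz":0,"rx":0,"ry":0,"rz":0,"hand":0},{"dx":0,"dy":0,"dz":0,"rx":0,"ry":0,"rz":0,"hand":0}]'
python3 - <<'E'
from idx import *
T,S,d=cam('top'),cam('side'),cam('wrist')
s=manip.get_state();Rt=q2R(s['ee_rot'])
w=[b for b in blobs(d['frame'],*COL['green'],amin=30)]
for a,p in w:
    q=plane(d,*p,.052); print('wrist',a,p,q.round(4),'tool delta',(Rt.T@(q-s['position'])).round(4), 'tri side',tri(d,p,S,(218.2,157.6)), 'tri top',tri(d,p,T,(172.6,229.3)))
E
```

```text
clock: 15.8
position: [0.4944, 0.0488, 0.2231]
ee_rot: [0.0, 0.522, 0.853, -0.0]
contact_force: [0.5, 0.1, 0.7]
width: -0.0001
gripper_force: 0.0
wrist 256 [207.8, 233.0] [ 0.4811 -0.0463  0.052 ] tool delta [-0.0777 -0.0543  0.1712] tri side (array([ 0.48824118, -0.01378478,  0.11139012]), np.float64(0.024047297588200425)) tri top (array([0.47538508, 0.05928486, 0.24999753]), np.float64(0.020804913300460633))
```

Run:
```python
from idx import *
d=cam('wrist')
u,v=map(int,proj(d,[.493,.098,.052]));print(u,v)
h=cv2.cvtColor(d['frame'],cv2.COLOR_RGB2HSV)
print(h[v-12:v+13:4,u-12:u+13:4].tolist())
m=cv2.inRange(h,np.array((45,70,15)),np.array((90,255,255)))
n,_,st,c=cv2.connectedComponentsWithStats(m)
s=manip.get_state();Rt=q2R(s['ee_rot'])
for i in range(1,n):
    if st[i,4]>40:
        q=plane(d,*c[i],.052);e=plane(d,st[i,0]+st[i,2]/2-.5,st[i,1]+st[i,3]/2-.5,.052)
        print(st[i],c[i].round(1),q.round(4),e.round(4),(Rt.T@(e-s['position'])).round(4))
```

```text
275 126
[[[74, 63, 122], [70, 94, 165], [71, 93, 164], [70, 93, 161], [70, 93, 159], [70, 96, 156], [85, 30, 93]], [[70, 98, 159], [70, 97, 161], [70, 94, 160], [70, 95, 159], [70, 93, 156], [70, 94, 154], [70, 90, 144]], [[70, 105, 158], [70, 103, 156], [70, 101, 156], [70, 99, 155], [70, 97, 153], [71, 96, 152], [70, 92, 149]], [[70, 110, 153], [70, 111, 152], [70, 110, 151], [70, 106, 151], [70, 102, 150], [70, 100, 150], [70, 96, 148]], [[70, 113, 145], [70, 115, 149], [69, 113, 149], [70, 112, 148], [70, 109, 147], [70, 105, 146], [72, 72, 114]], [[76, 55, 88], [69, 117, 144], [69, 118, 145], [69, 118, 145], [69, 113, 144], [69, 101, 129], [93, 28, 83]], [[93, 30, 77], [90, 31, 74], [72, 81, 98], [70, 99, 111], [87, 34, 74], [90, 28, 74], [90, 27, 76]]]
[260 109  29  30 696] [274.2 123.5] [0.4905 0.1003 0.052 ] [0.4904 0.1002 0.052 ] [0.0486 0.0204 0.1712]
[195 217  26  25 514] [207.5 229.2] [ 0.4786 -0.042   0.052 ] [ 0.4785 -0.0418  0.052 ] [-0.0726 -0.0545  0.1712]
```

```bash
python3 -m pendant '[{"dx":0.016,"dy":0.007,"dz":0,"rx":0,"ry":0,"rz":0,"hand":0},{"dx":0.016,"dy":0.007,"dz":0,"rx":0,"ry":0,"rz":0,"hand":0},{"dx":0.016,"dy":0.007,"dz":0,"rx":0,"ry":0,"rz":0,"hand":0},{"dx":0,"dy":0,"dz":0.025,"rx":0,"ry":0,"rz":0,"hand":0},{"dx":0,"dy":0,"dz":0.025,"rx":0,"ry":0,"rz":0,"hand":0},{"dx":0,"dy":0,"dz":0.025,"rx":0,"ry":0,"rz":0,"hand":0},{"dx":0,"dy":0,"dz":0.025,"rx":0,"ry":0,"rz":0,"hand":0},{"dx":0,"dy":0,"dz":0.025,"rx":0,"ry":0,"rz":0,"hand":0},{"dx":0,"dy":0,"dz":0.025,"rx":0,"ry":0,"rz":0,"hand":0},{"dx":0,"dy":0,"dz":0.01,"rx":0,"ry":0,"rz":0,"hand":0},{"dx":0,"dy":0,"dz":0,"rx":0,"ry":0,"rz":0,"hand":0},{"dx":0,"dy":0,"dz":0,"rx":0,"ry":0,"rz":0,"hand":0}]'
python3 -m pendant '[{"dx":0,"dy":0,"dz":0.004,"rx":0,"ry":0,"rz":0,"hand":0},{"dx":0,"dy":0,"dz":0.004,"rx":0,"ry":0,"rz":0,"hand":0},{"dx":0,"dy":0,"dz":0.002,"rx":0,"ry":0,"rz":0,"hand":0},{"dx":0,"dy":0,"dz":0,"rx":0,"ry":0,"rz":0,"hand":0},{"dx":0,"dy":0,"dz":0,"rx":0,"ry":0,"rz":0,"hand":0}]'
```

```text
clock: 17.0
position: [0.491, 0.1004, 0.063]
ee_rot: [-0.0, 0.523, 0.853, -0.0]
contact_force: [0.7, -0.3, 1.1]
width: 0.0
gripper_force: 0.0
clock: 17.42
position: [0.491, 0.1012, 0.0536]
ee_rot: [0.0, 0.522, 0.853, 0.0]
contact_force: [-0.2, -0.7, 0.1]
width: 0.0004
gripper_force: 0.0
```

```bash
python3 -m pendant '[{"dx":0,"dy":0,"dz":0.002,"rx":0,"ry":0,"rz":0,"hand":0},{"dx":0,"dy":0,"dz":0.002,"rx":0,"ry":0,"rz":0,"hand":0},{"dx":0,"dy":0,"dz":0.001,"rx":0,"ry":0,"rz":0,"hand":0},{"dx":0,"dy":0,"dz":0.001,"rx":0,"ry":0,"rz":0,"hand":0},{"dx":0,"dy":0,"dz":0,"rx":0,"ry":0,"rz":0,"hand":0},{"dx":0,"dy":0,"dz":0,"rx":0,"ry":0,"rz":0,"hand":0}]'
python3 -m pendant '[{"dx":0,"dy":0,"dz":0.001,"rx":0,"ry":0,"rz":0,"hand":0},{"dx":0,"dy":0,"dz":0,"rx":0,"ry":0,"rz":0,"hand":0},{"dx":0,"dy":0,"dz":0,"rx":0,"ry":0,"rz":0,"hand":0}]'
```

```text
clock: 17.92
position: [0.4914, 0.1013, 0.0476]
ee_rot: [0.0, 0.522, 0.853, 0.0]
contact_force: [-0.0, 0.1, 3.5]
width: 0.0005
gripper_force: 1.9
clock: 18.17
position: [0.4914, 0.1013, 0.0465]
ee_rot: [0.0, 0.522, 0.853, 0.0]
contact_force: [-0.0, 0.7, 4.6]
width: 0.0002
gripper_force: 2.3
```

Force is rising with the spring, so I'll press gently to the bottom stop, then lift off.

```bash
python3 -m pendant '[{"dx":0,"dy":0,"dz":0.001,"rx":0,"ry":0,"rz":0,"hand":0},{"dx":0,"dy":0,"dz":0,"rx":0,"ry":0,"rz":0,"hand":0},{"dx":0,"dy":0,"dz":0,"rx":0,"ry":0,"rz":0,"hand":0}]'
python3 -m pendant '[{"dx":0,"dy":0,"dz":0.0008,"rx":0,"ry":0,"rz":0,"hand":0},{"dx":0,"dy":0,"dz":0,"rx":0,"ry":0,"rz":0,"hand":0},{"dx":0,"dy":0,"dz":0,"rx":0,"ry":0,"rz":0,"hand":0}]'
```

```text
clock: 18.42
position: [0.4914, 0.1013, 0.046]
ee_rot: [0.0, 0.522, 0.853, 0.0]
contact_force: [0.1, 0.6, 9.2]
width: 0.0002
gripper_force: 4.4
clock: 18.67
position: [0.4914, 0.1013, 0.0459]
ee_rot: [0.001, 0.522, 0.853, 0.001]
contact_force: [-1.3, 0.8, 13.5]
width: -0.0003
gripper_force: 7.1
```

Bottomed out: z stays at 0.046 while the force jumps to 13 N. Now lifting off, a last check of the dial, and then handing in.

```bash
python3 -m pendant '[{"dx":0,"dy":0,"dz":-0.005,"rx":0,"ry":0,"rz":0,"hand":0},{"dx":0,"dy":0,"dz":-0.01,"rx":0,"ry":0,"rz":0,"hand":0},{"dx":0,"dy":0,"dz":-0.03,"rx":0,"ry":0,"rz":0,"hand":0},{"dx":0,"dy":0,"dz":-0.03,"rx":0,"ry":0,"rz":0,"hand":0},{"dx":0,"dy":0,"dz":-0.03,"rx":0,"ry":0,"rz":0,"hand":0},{"dx":0,"dy":0,"dz":0,"rx":0,"ry":0,"rz":0,"hand":0},{"dx":0,"dy":0,"dz":0,"rx":0,"ry":0,"rz":0,"hand":0},{"dx":0,"dy":0,"dz":0,"rx":0,"ry":0,"rz":0,"hand":0}]'
python3 - <<'E'
from idx import *
print('side',yel(cam('side')),'top',yel(cam('top')))
print(manip.sign_off())
E
```

```text
clock: 19.33
position: [0.4895, 0.1011, 0.1484]
ee_rot: [-0.001, 0.522, 0.853, -0.001]
contact_force: [-0.2, -0.6, 0.1]
width: -0.0001
gripper_force: 0.0
side (70, 'centroid ang -74.03', 'line ang -74.18') top (62, 'centroid ang -71.51', 'line ang -73.70')
the job is handed in; nothing more can be done
None
```

I set the dial's index on the red line (about 1 mm off by the camera views), pressed the green button to its stop at about 13 N, lifted clear, and handed the job in at about 19 s; no verdict was returned.

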